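Start and screw home a fuse cap

TASK

One of the three porcelain fuse holders on the red plate has its screw cap only standing loosely on the thread. Keeping the cap on its holder and pressing lightly, turn it backwards (anticlockwise from above) until you feel it click down into the thread start, then turn it forwards (clockwise) until it is fully home like its neighbours. Never force it against a stop in either direction, leave the other things on the plate alone, and let go of the cap.

Things in the scene. Friction and masses are not known exactly. Their poses are not given: they have to be found in the camera images.
- cap_grip (a point): Centre of the grip bar of the loose white porcelain screw cap (0.10 to 0.20 kg). The bar is 44 mm long (this point's x), 14 mm thick (y), 30 mm high (z, the screw axis, up) and stands on a round flange 50 mm across, 8 mm thick. The bar's top is 15 mm above this point, the flange's top 15 mm below it.
- cap: The same cap: origin on its axis at the flange's underside, 23 mm below the bar's centre, same axes. Below it a brass plug 25.6 mm across with three lugs at 120 degrees stands in the holder with 1 mm of side play. At the start the lugs rest on the ledges of a hard three-start thread. Turned clockwise there, they meet a solid wall after 6 to 68 degrees and cannot start.
- cap_lugs (a point): Centre of the cap's three lugs, hidden in the holder, 39.5 mm below the bar's centre. Thread start: unseen, felt after 15 to 79 degrees of anticlockwise turning from above; the ledge rises up to 1.5 mm on the way. There the cap drops 8 mm if free to slide (a gripping hand must follow it down). About 12 degrees farther back is a solid stop.
- holder_mouth (a point): Centre of the holder's upper rim, 40 mm above its underside, z up. After the drop, clockwise turning lowers the cap 4 mm along a rigid slope (a gripping hand must follow it down): home after 66 to 78 degrees from the drop, solid stop at 84 to 96 degrees. The cap turns easily (under 0.15 N m at 4 N of downward pressure); at a stop the torque jumps; above about 0.5 N m it is forced.
- holder: The fixed square white porcelain holder of the loose cap, 64 x 64 x 40 mm; origin under its centre, on the red plate 20 mm above the bench; z up. The bar's centre is 74 to 75.5 mm above it at the start, 67.5 after the click, 63.5 when home (flange 0.5 mm off the rim). Two like holders with caps home stand in the same row, 120 mm or more away; the loose one can be any of the three.
- driver: Loose black-handled screwdriver, 160 mm long, lying on the plate beyond the row; to be left alone. Origin under its middle.
- cartridge: Loose white porcelain fuse cartridge, 22 mm across and 50 mm high, standing on the plate beyond the row; to be left alone. Origin at the centre of its underside.
- gauge: Loose brass ring, 28 mm across and 12 mm high, lying on the plate beyond the row; to be left alone. Origin at the centre of its underside.
There are look-alikes about, which are no part of the job. What is shaped like the cap but brown or pink is not meant.

How it is judged:
By the outcome, as a careful person would: the job done as asked, in the order asked, and still so for the second after the job is handed in, with the robot touching nothing.
It also fails if it takes over 64 s, if anything falls off the work surface, if the arm or the gripper's body presses on something with over 40 N, if the wrist force passes 120 N, or if a joint passes its speed limit or range.

ROBOT

A 6-joint arm with a two-finger parallel gripper is mounted at the origin on the work surface. World frame = base frame: x ahead of the robot, y to its left, z up, the work surface at z = 0. Lengths are in m, angles in rad, forces in N, time in s.
With the tool pointing down it reaches from about 0.275 to 0.85 m from the base axis. Payload 5.2 kg.
Tool frame: the origin (TCP) lies at the very end of the fingers, on their centre line; the grasp point (between the pads) lies 19 mm behind it (bot.pinch_z is the distance from the TCP to the grasp point, in m); z points along the fingers, y is the direction in which the jaws open and shut (so a half turn about z gives the same grasp; the last joint's range is limited). The gripper opens to 85 mm and grips with 20 to 120 N. Pads are 22 mm wide; open, the fingers measure 114 mm over their backs; the gripper's body (76 mm by 85 mm) begins 54 mm behind the grasp point. The pads swing forward as they close: fully open they stand 13 mm farther back than shut.
Start: joints at [-0.203, 0.259, 1.535, -0, 1.348, -0.203], TCP at [0.55, 0, 0.231] pointing down, gripper open.
Joint ranges: [-3.14, 3.14], [-0.91, 2.08], [0.19, 2.58], [-1.22, 4.36], [0.22, 2.71], [-3.12, 3.12]. Speed limits (rad/s): [2.57, 2.57, 3.14, 3.14, 3.14, 3.14].

INTERFACE

Orientations are given as a unit quaternion [w, x, y, z].
In Python, from station import bot gives the robot as it stands.
- The arm moves only by the tool play_rows, never from a script. Its argument "increments" is a list of rows, each a list of 3 entries, a list of its own where there are three numbers: the shift along the tool's x, y, z in m, then the turn, a rotation vector about the tool's x, y, z in rad, then the opening, from -1 (shut) to 1 (fully open). A call has 1 to 20 rows; each row is the pose to reach, as a shift and turn from the pose commanded when the call began, along the tool's axes at that moment; what a row does not reach only later rows make up. A row lasts 1/8 s, in which the tool goes at most 62.5 mm and 10.7 degrees, less where a joint would pass 70% of its speed; a pose out of reach is approached as far as the arm can. A call with a gripper value outside its range is refused whole. The fingers move at their own pace and stop on an object; "grip_force" is the grip in N (left out, the last holds). Time passes only in rows, so rows that repeat a pose let the fingers close. It gives the time, the measured TCP pose, the force and the opening at its end, in the units of the state.
- bot.read_state(): the state, without advancing time (a new reading comes with each control period).
- bot.grab_frame(name): name is "scene" or "side" or "wrist"; returns a dict with "image" (384x512x3 uint8, red, green, blue), "depth" (384x512 float32, m along the optical axis (not along the pixel's ray), 0 where there is no reading), "mtx" (3x3 intrinsics, pixels), "xyz" and "attitude" of the camera in the world. Camera axes: x right, y down, z forward; pixel columns grow to the right and rows downward; lengths in m; the calibration is good to about 2 mm. A picture is of the moment at which its call begins.
- bot.job_done(): hands the job in, once; it reports no verdict.
The state is a dict: "clock": time; "joint_positions": joint angles; "joint_velocities": joint speeds; "effort": joint torques, N m; "eef_pos": TCP position; "ee_rot": TCP orientation; "force": force on the tool from outside, world axes, zero at the start; "torque": the same for the moment, N m; "opening": finger opening in m.
Only numpy, scipy, OpenCV 4.12 (cv2) and the standard library are available. Lean on these libraries where they do the work, as an engineer would, in place of code of your own. Each camera call takes 0.05 s, during which the arm holds its last target.

## Working session

There is one attempt and no reset: what is moved stays moved. The work goes in short steps, Python scripts to look and compute and a tool call to move; the robot and the scene stay as the last step left them, time stands still between calls to the robot, and variables do not carry over. Pictures are saved under pics/ and viewed, and the job is handed in when it is done.

Besides the shell and the picture viewer there is one more tool, called after "Call:" as name(argument=value, ...) on one line, values as JSON. play_rows: Moves the arm, as the interface text tells. Its arguments: {"type":"object","properties":{"increments":{"type":"array"},"grip_force":{"type":"number"}},"required":["increments"]}

```bash
mkdir -p pics; ls
python3 - <<'E'
from station import bot
import cv2
s=bot.read_state()
for k in s: print(k,s[k])
for n in ["scene","side","wrist"]:
    f=bot.grab_frame(n); cv2.imwrite(f"pics/{n}0.png",f["image"][:,:,::-1]); print(n,f["mtx"],f["xyz"],f["attitude"])
E
```

```text
pics
clock 0.0
joint_positions [-2.02773392e-01  2.59333253e-01  1.53610393e+00 -9.85586817e-06
  1.34802357e+00 -2.02777254e-01]
joint_velocities [-0.00028973  0.00110007 -0.00095724 -0.00118983 -0.00124408  0.0003914 ]
effort [ 1.06436883e-04 -4.46029150e+01 -2.90570551e+01 -7.42485804e-05
  1.18754001e-02 -2.51378208e-05]
eef_pos [5.49453685e-01 1.46956983e-04 2.30471593e-01]
ee_rot [-7.77308167e-04  7.07104334e-01  7.07108611e-01 -5.17941194e-04]
force [-0.59595805 -0.58352767 -0.97063233]
torque [-0.00920118 -0.02084563  0.01226126]
opening 0.0855537892133431
scene [[447.23437235   0.         251.70197458]
 [  0.         447.23437235 193.32216211]
 [  0.           0.           1.        ]] [ 1.15058222 -0.36529941  0.67446594] [-0.38048766  0.7959692   0.41980631 -0.21313102]
side [[385.11786563   0.         255.81357277]
 [  0.         385.11786563 194.75938403]
 [  0.           0.           1.        ]] [ 0.28404568 -0.41839895  0.6530803 ] [-0.36912848  0.90062749 -0.21074443  0.09055978]
wrist [[275.63003073   0.         256.10283414]
 [  0.         275.63003073 193.25068863]
 [  0.           0.           1.        ]] [0.55039798 0.07095461 0.3723409 ] [ 1.39308846e-01  9.90248558e-01  1.53019537e-04 -9.03479973e-04]
```

View pics/scene0.png

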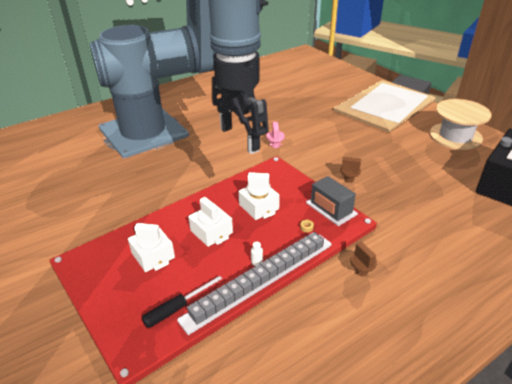

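View pics/side0.png

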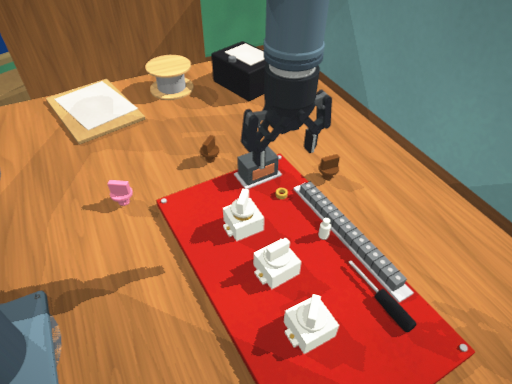

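View pics/wrist0.png

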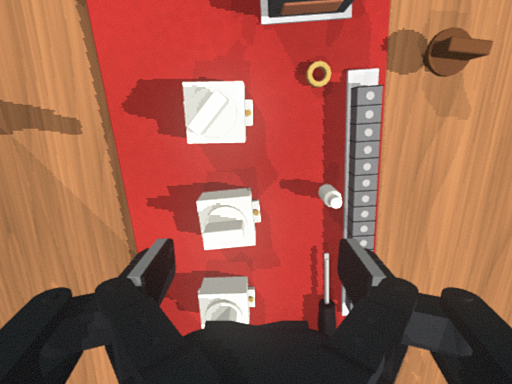

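The row holds three white caps, in the scene picture at (151,247), (211,222) and (259,195). The last one seems raised, with brass showing under it. I'll check this with an enlarged crop and the heights.

```bash
cat > h.py <<'E'
import numpy as np, cv2
from scipy.spatial.transform import Rotation as R
from station import bot
def q2R(q): return R.from_quat([q[1],q[2],q[3],q[0]]).as_matrix()
def cloud(f):
    K=f["mtx"];d=f["depth"];v,u=np.mgrid[:d.shape[0],:d.shape[1]]
    P=np.stack([(u-K[0,2])/K[0,0]*d,(v-K[1,2])/K[1,1]*d,d],-1)
    W=P@q2R(f["attitude"]).T+np.array(f["xyz"]); W[d==0]=np.nan
    return W
E
python3 - <<'E'
from h import *
np.set_printoptions(precision=4,suppress=True)
fs={n:bot.grab_frame(n) for n in ["scene","side","wrist"]}
np.savez("f0.npz",**{n+"_"+k:np.array(v) for n,f in fs.items() for k,v in f.items()})
for n,f in fs.items():
    W=cloud(f); im=f["image"].astype(int)
    red=(im[...,0]>130)&(im[...,1]<60)
    print(n,"plate z",np.nanmedian(W[red][:,2]))
    white=(im.min(-1)>110)&(im.max(-1)-im.min(-1)<50)&(W[...,2]>.065)&(W[...,2]<.125)&(W[...,0]<.62)
    k,l,st,c=cv2.connectedComponentsWithStats(white.astype(np.uint8))
    for i in range(1,k):
        if st[i,4]<100: continue
        p=W[l==i]; z=np.percentile(p[:,2],[50,90,98])
        t=p[p[:,2]>np.percentile(p[:,2],98)-.006]
        cc,ww=np.linalg.eigh(np.cov(t[:,:2].T))
        print(n,c[i],st[i,4],"z",z,"top mid",t.mean(0),"dir deg",np.degrees(np.arctan2(ww[1,1],ww[0,1]))%180,"std",np.sqrt(cc),len(t))
a=cv2.resize(fs["scene"]["image"][160:280,120:290],None,fx=3,fy=3,interpolation=2)
b=cv2.resize(fs["side"]["image"][170:360,210:350],(280,380),interpolation=2)
o=np.zeros((380,800,3),np.uint8);o[:360,:510]=a;o[:,515:795]=b
cv2.imwrite("pics/crop0.png",o[:,:,::-1])
E
```

```text
scene plate z 0.020101134477639393
scene [278.0259   2.1207] 116 z [0.0728 0.0852 0.0901] top mid [-0.6225  0.9226  0.088 ] dir deg 93.46012146316907 std [0.0046 0.0162] 14
scene [174.2061  19.0515] 330 z [0.0973 0.1206 0.1239] top mid [-0.6214  0.4062  0.1214] dir deg 88.7918201004085 std [0.0047 0.0384] 50
scene [94.7539 32.8796] 191 z [0.11   0.1223 0.1245] top mid [-0.6213  0.1028  0.1218] dir deg 88.87036571546282 std [0.0052 0.03  ] 48
scene [30.0508 50.3482] 965 z [0.0938 0.118  0.1237] top mid [-0.6216 -0.1463  0.1213] dir deg 89.5662158687688 std [0.004  0.0544] 105
scene [257.9286 183.7188] 448 z [0.089  0.1091 0.1105] top mid [0.5058 0.0693 0.1085] dir deg 48.228473054122645 std [0.0046 0.013 ] 109
scene [208.3137 211.9222] 424 z [0.078  0.0985 0.0997] top mid [ 0.5158 -0.06    0.0978] dir deg 5.742172487389752 std [0.0042 0.0136] 118
scene [147.3526 235.2948] 536 z [0.0806 0.0987 0.0997] top mid [ 0.5081 -0.191   0.098 ] dir deg 47.24187651740663 std [0.0043 0.0126] 143
side plate z 0.0192695067582202
side [242.7533 205.1489] 450 z [0.0802 0.1087 0.1098] top mid [0.5014 0.0687 0.1081] dir deg 47.564254424191766 std [0.004 0.013] 119
side [277.5892 252.9045] 555 z [0.0789 0.098  0.099 ] top mid [ 0.5108 -0.0593  0.0973] dir deg 5.4041117486304415 std [0.0042 0.0129] 169
side [311.8268 314.1611] 745 z [0.0685 0.0979 0.099 ] top mid [ 0.5035 -0.1915  0.0973] dir deg 47.60701113775067 std [0.004  0.0129] 230
wrist plate z 0.01922806074339642
wrist [211.1488 112.7698] 1942 z [0.0795 0.1088 0.1095] top mid [0.5051 0.0724 0.1082] dir deg 49.294129513580906 std [0.0041 0.0125] 757
wrist [224.5191 226.2739] 1358 z [0.0805 0.0978 0.0986] top mid [ 0.5141 -0.0563  0.0971] dir deg 6.117467399435014 std [0.0041 0.0126] 509
wrist [223.1908 312.4276] 587 z [0.0678 0.0829 0.0893] top mid [ 0.5174 -0.1722  0.0873] dir deg 165.32523796158065 std [0.0021 0.0041] 56
```

View pics/crop0.png

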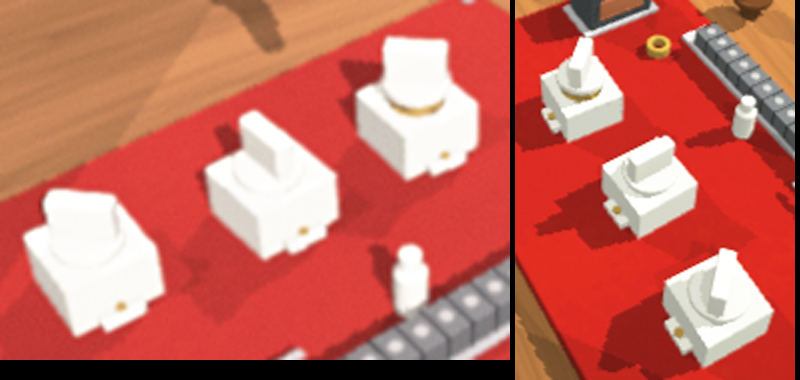

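Depth confirms it. The cap at scene (258,184) has its top at z = 0.110, as the loose one should. The other two are at 0.098, which is home. The loose cap also shows its brass plug in both views. The bar points at about 48° at (0.5045, 0.0705). I'll move above it and look again.

Call:
play_rows(increments=[[[0.035,-0.022,0.01],[0,0,0.18],1],[[0.0705,-0.0455,0.03],[0,0,0.36],1],[[0.0705,-0.0455,0.05],[0,0,0.54],1],[[0.0705,-0.0455,0.05],[0,0,0.728],1],[[0.0705,-0.0455,0.05],[0,0,0.728],1],[[0.0705,-0.0455,0.05],[0,0,0.728],1],[[0.0705,-0.0455,0.05],[0,0,0.728],1]])

```text
clock: 1.18
eef_pos: [0.5047, 0.0704, 0.1816]
ee_rot: [0.0, 0.912, 0.41, 0.0]
force: [-0.8, -0.5, 0.4]
opening: 0.085
```

```bash
cat >> h.py <<'E'
def look(name,z0=.085,z1=.125,c=(.5045,.0705),r=.04,save=None):
    f=bot.grab_frame(name); W=cloud(f); im=f["image"].astype(int)
    if save: cv2.imwrite(save,f["image"][:,:,::-1])
    m=(im.min(-1)>110)&(im.max(-1)-im.min(-1)<50)&(W[...,2]>z0)&(W[...,2]<z1)&(np.hypot(W[...,0]-c[0],W[...,1]-c[1])<r)
    p=W[m]
    if len(p)<30: print(name,"few",len(p)); return
    zt=np.percentile(p[:,2],95); t=p[np.abs(p[:,2]-np.median(p[p[:,2]>zt-.003][:,2]))<.002]
    (cx,cy),(w,h),_=rr=cv2.minAreaRect((t[:,:2]*1000).astype(np.float32))
    cc,ww=np.linalg.eigh(np.cov(t[:,:2].T))
    print(name,"ztop %.4f"%np.median(t[:,2]),"mean",t.mean(0)[:2].round(4),"rect c %.1f %.1f size %.1f %.1f"%(cx,cy,w,h),"dir %.1f"%(np.degrees(np.arctan2(ww[1,1],ww[0,1]))%180),len(t))
def st():
    s=bot.read_state(); M=q2R(s["ee_rot"])
    print("t %.2f"%s["clock"],"tcp",np.round(s["eef_pos"],4),"tooly %.2f"%np.degrees(np.arctan2(M[1,1],M[0,1])),"tilt %.2f"%np.degrees(np.arccos(-M[2,2])),"F",np.round(s["force"],2),"T",np.round(s["torque"],3),"op %.4f"%s["opening"],"j6 %.2f"%s["joint_positions"][5])
E
python3 - <<'E'
from h import *
st()
look("wrist",save="pics/w1.png"); look("scene",save="pics/s1.png"); look("side")
E
```

```text
t 1.18 tcp [0.5047 0.0704 0.1816] tooly -41.61 tilt 0.03 F [-0.81 -0.48  0.37] T [ 0.029  0.015 -0.045] op 0.0850 j6 0.65
wrist ztop 0.1083 mean [0.5049 0.0729] rect c 504.0 72.2 size 43.5 13.2 dir 49.1 832
scene ztop 0.1090 mean [0.5056 0.0705] rect c 504.1 70.5 size 44.0 16.5 dir 47.9 79
side ztop 0.1084 mean [0.5024 0.0702] rect c 502.4 70.9 size 43.4 13.1 dir 48.4 98
```

View pics/w1.png

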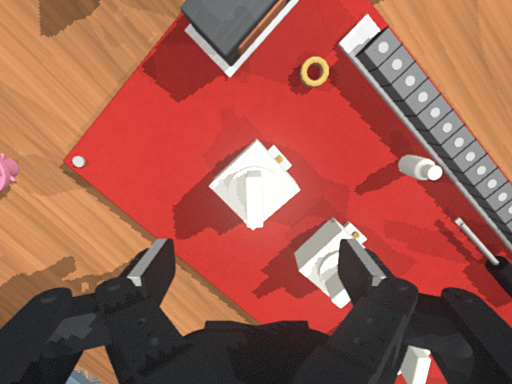

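Call:
play_rows(increments=[[[0,-0.0013,0.03],[0,0,0],0.3],[[0,-0.0013,0.06],[0,0,0],0],[[0,-0.0013,0.08],[0,0,0],-0.2],[[0,-0.0013,0.094],[0,0,0],-0.2],[[0,-0.0013,0.098],[0,0,0],-0.3],[[0,-0.0013,0.098],[0,0,0],-0.3],[[0,-0.0013,0.098],[0,0,0],-0.4],[[0,-0.0013,0.098],[0,0,0],-0.4],[[0,-0.0013,0.098],[0,0,0],-0.4],[[0,-0.0013,0.098],[0,0,0],-0.4]], grip_force=20)

```text
clock: 2.58
eef_pos: [0.5036, 0.0714, 0.0835]
ee_rot: [0.0, 0.913, 0.409, 0.0]
force: [-0.3, -0.3, 0.8]
opening: 0.0255
```

Run:
```python
from h import *
st()
look("wrist",save="pics/w2.png"); look("scene",save="pics/s2.png"); look("side",save="pics/d2.png")
```

```text
t 2.58 tcp [0.5036 0.0714 0.0835] tooly -41.71 tilt 0.01 F [-0.29 -0.33  0.85] T [0.013 0.039 0.045] op 0.0255 j6 0.65
wrist ztop 0.1196 mean [0.5112 0.0791] rect c 504.6 72.2 size 22.7 38.7 dir 138.4 162
scene ztop 0.1095 mean [0.5168 0.0778] rect c 517.1 70.6 size 14.1 39.0 dir 96.9 20
side ztop 0.1141 mean [0.4959 0.0637] rect c 496.5 63.4 size 1.9 36.7 dir 137.8 8
```

View pics/w2.png

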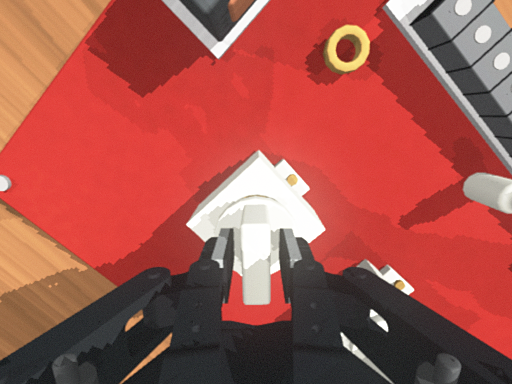

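View pics/d2.png

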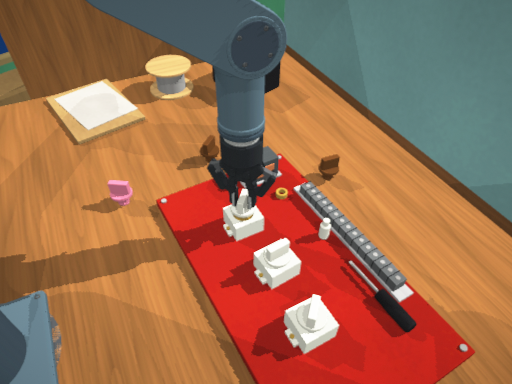

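The bar, at wrist pixels (256, 205–300), is centred between the fingers at columns 222 and 290. I'll close to a loose cage of about 16 mm, so the cap can turn and still slide down by its own weight.

Call:
play_rows(increments=[[[0,0,0],[0,0,0],-0.56],[[0,0,0],[0,0,0],-0.62],[[0,0,0],[0,0,0],-0.62],[[0,0,0],[0,0,0],-0.62],[[0,0,0],[0,0,0],-0.62]], grip_force=20)

```text
clock: 3.35
eef_pos: [0.5036, 0.0714, 0.0833]
ee_rot: [0.0, 0.913, 0.409, 0.0]
force: [0.8, 0.5, 0.6]
opening: 0.0163
```

```bash
cat >> h.py <<'E'
def bar(save=None):
    f=bot.grab_frame("wrist"); W=cloud(f); im=f["image"].astype(int)
    s=bot.read_state(); M=q2R(s["ee_rot"]); L=(W-np.array(s["eef_pos"]))@M
    if save: cv2.imwrite(save,cv2.resize(f["image"][150:384,130:390],None,fx=2,fy=2,interpolation=2)[:,:,::-1])
    m=(im.min(-1)>90)&(im.max(-1)-im.min(-1)<50)&(np.abs(L[...,1])<.009)&(np.abs(L[...,0])<.03)&(W[...,2]<.1125)&(W[...,2]>.09)
    p=L[m]
    if len(p)<30: print("few",len(p)); return
    z=W[m][:,2]; med=np.median(z); k=np.abs(z-med)<.002
    (cx,cy),(w,h),a=cv2.minAreaRect((p[k][:,:2]*1000).astype(np.float32))
    # direction by line fit
    v=cv2.fitLine((p[k][:,:2]*1000).astype(np.float32),cv2.DIST_L2,0,.01,.01).ravel()
    d=np.degrees(np.arctan(v[1]/v[0]))
    tx=np.degrees(np.arctan2(M[1,0],M[0,0]))
    print("bar ztop %.4f rel cx %.1f cy %.1f size %.0fx%.0f  rel dir %.1f world dir %.1f n %d"%(med,cx,cy,w,h,d,tx-d,k.sum()))
E
python3 - <<'E'
from h import *
st();bar("pics/w3.png");st()
E
```

```text
t 3.35 tcp [0.5036 0.0714 0.0833] tooly -41.71 tilt 0.00 F [0.76 0.45 0.59] T [0.034 0.014 0.027] op 0.0163 j6 0.65
bar ztop 0.1081 rel cx 1.3 cy -0.6 size 15x45  rel dir -0.6 world dir 48.9 n 2307
t 3.40 tcp [0.5035 0.0714 0.0833] tooly -41.71 tilt 0.00 F [-0.06 -0.1   0.11] T [-0.     0.028  0.067] op 0.0160 j6 0.65
```

View pics/w3.png

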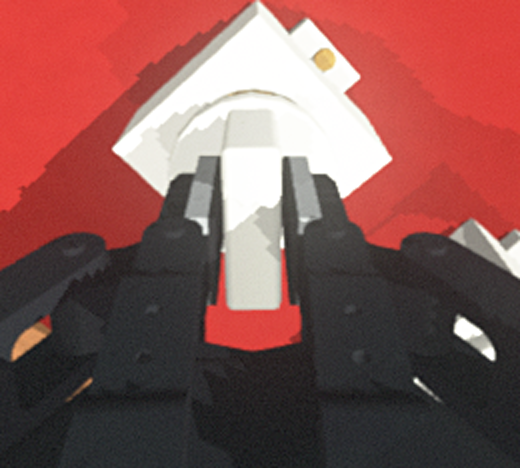

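Now I'll turn backwards in small steps, with a check after each.

Call:
play_rows(increments=[[[0,0,0],[0,0,-0.05],-0.62],[[0,0,0],[0,0,-0.1],-0.62],[[0,0,0],[0,0,-0.15],-0.62],[[0,0,0],[0,0,-0.2],-0.62],[[0,0,0],[0,0,-0.2],-0.62]])

```text
clock: 4.03
eef_pos: [0.5036, 0.0714, 0.0834]
ee_rot: [0.0, 0.867, 0.498, 0.0]
force: [-0.6, 0.0, 0.3]
opening: 0.0164
```

Run:
```python
from h import *
st();bar();st()
```

```text
t 4.03 tcp [0.5036 0.0714 0.0834] tooly -30.28 tilt 0.00 F [-0.56  0.05  0.31] T [ 0.028 -0.002 -0.03 ] op 0.0164 j6 0.45
bar ztop 0.1082 rel cx 0.9 cy 0.3 size 44x14  rel dir 5.9 world dir 53.7 n 2310
t 4.08 tcp [0.5036 0.0714 0.0833] tooly -30.31 tilt 0.01 F [-0.12  0.03  0.19] T [ 0.071  0.041 -0.048] op 0.0158 j6 0.45
```

Call:
play_rows(increments=[[[0,0,0],[0,0,-0.05],-0.62],[[0,0,0],[0,0,-0.1],-0.62],[[0,0,0],[0,0,-0.15],-0.62],[[0,0,0],[0,0,-0.15],-0.62]])

```text
clock: 4.58
eef_pos: [0.5036, 0.0714, 0.0833]
ee_rot: [0.0, 0.828, 0.561, 0.0]
force: [0.6, 0.3, 0.1]
opening: 0.0165
```

Run:
```python
from h import *
bar();st()
```

```text
bar ztop 0.1083 rel cx 1.1 cy 0.5 size 44x14  rel dir 6.0 world dir 62.2 n 2308
t 4.62 tcp [0.5036 0.0714 0.0834] tooly -21.75 tilt 0.01 F [-1.03 -0.7  -0.32] T [ 0.001 -0.041 -0.047] op 0.0160 j6 0.30
```

Call:
play_rows(increments=[[[0,0,0],[0,0,-0.05],-0.62],[[0,0,0],[0,0,-0.1],-0.62],[[0,0,0],[0,0,-0.1],-0.62]])

```text
clock: 5.0
eef_pos: [0.5036, 0.0714, 0.0834]
ee_rot: [0.0, 0.799, 0.602, 0.0]
force: [0.3, -0.3, -0.9]
opening: 0.0161
```

Run:
```python
from h import *
bar();st()
```

```text
bar ztop 0.1084 rel cx 0.8 cy 0.6 size 44x14  rel dir 5.9 world dir 68.1 n 2323
t 5.05 tcp [0.5036 0.0714 0.0833] tooly -16.04 tilt 0.00 F [0.31 0.3  0.08] T [-0.007  0.005  0.018] op 0.0165 j6 0.20
```

Call:
play_rows(increments=[[[0,0,0],[0,0,-0.05],-0.62],[[0,0,0],[0,0,-0.1],-0.62],[[0,0,0],[0,0,-0.1],-0.62]])

```text
clock: 5.42
eef_pos: [0.5035, 0.0714, 0.0833]
ee_rot: [-0.0, 0.768, 0.641, -0.0]
force: [-0.3, 0.0, 0.7]
opening: 0.016
```

Run:
```python
from h import *
bar();st()
```

```text
bar ztop 0.1085 rel cx 0.8 cy 0.6 size 44x14  rel dir 5.8 world dir 73.9 n 2320
t 5.47 tcp [0.5035 0.0714 0.0833] tooly -10.31 tilt 0.01 F [-0.57 -0.41  0.58] T [ 0.033 -0.025 -0.011] op 0.0163 j6 0.10
```

Call:
play_rows(increments=[[[0,0,0],[0,0,-0.05],-0.62],[[0,0,0],[0,0,-0.1],-0.62],[[0,0,0],[0,0,-0.1],-0.62]])

```text
clock: 5.85
eef_pos: [0.5035, 0.0714, 0.0833]
ee_rot: [-0.0, 0.735, 0.678, -0.0]
force: [-0.3, -1.3, 0.1]
opening: 0.0163
```

Run:
```python
from h import *
bar();st()
```

```text
bar ztop 0.1086 rel cx 0.6 cy 0.6 size 45x14  rel dir 5.9 world dir 79.6 n 2321
t 5.90 tcp [0.5035 0.0714 0.0833] tooly -4.58 tilt 0.01 F [ 0.3   0.1  -0.26] T [-0.006 -0.014  0.016] op 0.0160 j6 0.00
```

Call:
play_rows(increments=[[[0,0,0],[0,0,-0.05],-0.62],[[0,0,0],[0,0,-0.1],-0.62],[[0,0,0],[0,0,-0.1],-0.62]])

```text
clock: 6.28
eef_pos: [0.5035, 0.0714, 0.0833]
ee_rot: [-0.0, 0.7, 0.714, -0.0]
force: [-0.3, 0.1, -0.0]
opening: 0.016
```

Run:
```python
from h import *
bar();st()
```

```text
bar ztop 0.1087 rel cx 0.8 cy 0.8 size 45x14  rel dir 5.7 world dir 85.5 n 2334
t 6.33 tcp [0.5035 0.0714 0.0833] tooly 1.15 tilt 0.01 F [-1.18 -0.29  0.28] T [ 0.003 -0.008 -0.047] op 0.0159 j6 -0.10
```

Call:
play_rows(increments=[[[0,0,0],[0,0,-0.04],-0.62],[[0,0,0],[0,0,-0.08],-0.62],[[0,0,0],[0,0,-0.08],-0.62]])

```text
clock: 6.7
eef_pos: [0.5035, 0.0714, 0.0833]
ee_rot: [-0.0, 0.671, 0.742, -0.0]
force: [-1.4, -0.5, 0.3]
opening: 0.0165
```

Run:
```python
from h import *
bar();st()
```

```text
bar ztop 0.1088 rel cx 0.5 cy 0.8 size 44x14  rel dir 5.7 world dir 90.0 n 2332
t 6.75 tcp [0.5035 0.0714 0.0833] tooly 5.74 tilt 0.00 F [-0.52  0.41  1.23] T [-0.018  0.046 -0.006] op 0.0165 j6 -0.18
```

Call:
play_rows(increments=[[[0,0,0],[0,0,-0.04],-0.62],[[0,0,0],[0,0,-0.08],-0.62],[[0,0,0],[0,0,-0.08],-0.62]])

```text
clock: 7.12
eef_pos: [0.5035, 0.0714, 0.0833]
ee_rot: [-0.0, 0.64, 0.768, -0.0]
force: [-0.9, -0.4, 1.0]
opening: 0.0165
```

Run:
```python
from h import *
bar();st()
```

```text
bar ztop 0.1089 rel cx 0.9 cy -0.9 size 44x18  rel dir 5.5 world dir 94.8 n 2332
t 7.17 tcp [0.5035 0.0714 0.0833] tooly 10.33 tilt 0.00 F [ 0.42 -0.02  0.95] T [0.021 0.048 0.018] op 0.0161 j6 -0.26
```

Call:
play_rows(increments=[[[0,0,0],[0,0,-0.04],-0.62],[[0,0,0],[0,0,-0.08],-0.62],[[0,0,0],[0,0,-0.08],-0.62]])

```text
clock: 7.55
eef_pos: [0.5035, 0.0714, 0.0833]
ee_rot: [0.0, 0.609, 0.793, 0.0]
force: [-0.5, -0.0, 0.9]
opening: 0.0161
```

Run:
```python
from h import *
bar();st()
```

```text
bar ztop 0.1089 rel cx 0.6 cy -0.5 size 45x18  rel dir 5.5 world dir 99.4 n 2340
t 7.60 tcp [0.5035 0.0714 0.0833] tooly 14.92 tilt 0.00 F [-0.43 -0.44 -0.06] T [-0.017 -0.052 -0.001] op 0.0165 j6 -0.34
```

Call:
play_rows(increments=[[[0,0,0],[0,0,-0.04],-0.62],[[0,0,0],[0,0,-0.08],-0.62],[[0,0,0],[0,0,-0.08],-0.62]])

```text
clock: 7.98
eef_pos: [0.5035, 0.0714, 0.0833]
ee_rot: [-0.0, 0.577, 0.817, -0.0]
force: [0.2, -0.1, 0.3]
opening: 0.0164
```

Run:
```python
from h import *
bar();st()
```

```text
bar ztop 0.1091 rel cx 0.8 cy -0.8 size 44x18  rel dir 5.5 world dir 104.0 n 2335
t 8.03 tcp [0.5035 0.0713 0.0833] tooly 19.50 tilt 0.00 F [-0.12 -0.44  0.97] T [ 0.026 -0.03   0.006] op 0.0160 j6 -0.42
```

Call:
play_rows(increments=[[[0,0,0],[0,0,-0.04],-0.62],[[0,0,0],[0,0,-0.08],-0.62],[[0,0,0],[0,0,-0.08],-0.62]])

```text
clock: 8.4
eef_pos: [0.5035, 0.0714, 0.0833]
ee_rot: [-0.0, 0.544, 0.839, -0.0]
force: [-0.3, -0.0, 1.8]
opening: 0.0163
```

Run:
```python
from h import *
bar();st()
```

```text
bar ztop 0.1091 rel cx 0.4 cy -1.0 size 45x18  rel dir 5.5 world dir 108.6 n 2331
t 8.45 tcp [0.5035 0.0714 0.0833] tooly 24.08 tilt 0.00 F [-0.    0.07  0.62] T [-0.021 -0.01   0.008] op 0.0160 j6 -0.50
```

Call:
play_rows(increments=[[[0,0,0],[0,0,-0.04],-0.62],[[0,0,0],[0,0,-0.08],-0.62],[[0,0,0],[0,0,-0.08],-0.62]])

```text
clock: 8.82
eef_pos: [0.5035, 0.0714, 0.0833]
ee_rot: [-0.0, 0.51, 0.86, -0.0]
force: [-0.1, 0.6, 0.7]
opening: 0.0159
```

Run:
```python
from h import *
bar();st()
```

```text
bar ztop 0.1092 rel cx 0.4 cy -0.2 size 44x18  rel dir 5.4 world dir 113.3 n 2336
t 8.88 tcp [0.5035 0.0714 0.0833] tooly 28.67 tilt 0.00 F [0.23 0.46 0.97] T [-0.035  0.003  0.022] op 0.0160 j6 -0.58
```

Call:
play_rows(increments=[[[0,0,0],[0,0,-0.04],-0.62],[[0,0,0],[0,0,-0.08],-0.62],[[0,0,0],[0,0,-0.08],-0.62]])

```text
clock: 9.25
eef_pos: [0.5035, 0.0714, 0.0832]
ee_rot: [-0.0, 0.475, 0.88, -0.0]
force: [-0.7, 0.5, -0.5]
opening: 0.0164
```

Run:
```python
from h import *
bar("pics/w4.png");st()
```

```text
bar ztop 0.1092 rel cx 0.3 cy -0.4 size 44x18  rel dir 5.2 world dir 118.1 n 2343
t 9.30 tcp [0.5035 0.0714 0.0832] tooly 33.25 tilt 0.01 F [ 0.72 -0.35  0.5 ] T [ 0.014 -0.073 -0.048] op 0.0162 j6 -0.66
```

View pics/w4.png

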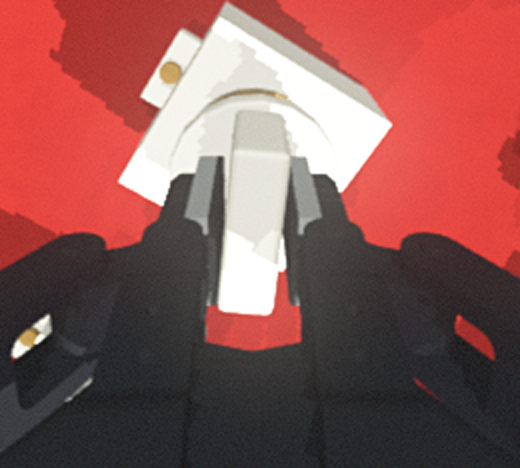

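The bar has turned about 69° and is still riding the rising ledge (top 0.1081 → 0.1092). I'll keep going.

Call:
play_rows(increments=[[[0,0,0],[0,0,-0.04],-0.62],[[0,0,0],[0,0,-0.06],-0.62],[[0,0,0],[0,0,-0.06],-0.62]])

```text
clock: 9.68
eef_pos: [0.5034, 0.0714, 0.0832]
ee_rot: [-0.0, 0.448, 0.894, -0.0]
force: [0.2, -0.3, -0.8]
opening: 0.0162
```

Run:
```python
from h import *
bar();st()
```

```text
bar ztop 0.1081 rel cx -2.3 cy -1.2 size 44x17  rel dir 4.3 world dir 122.5 n 2209
t 9.72 tcp [0.5034 0.0714 0.0832] tooly 36.73 tilt 0.02 F [-0.06  0.87 -0.89] T [-0.03   0.013  0.004] op 0.0162 j6 -0.72
```

Call:
play_rows(increments=[[[0,0,0],[0,0,-0.03],-0.62],[[0,0,0],[0,0,-0.05],-0.62],[[0,0,0],[0,0,-0.05],-0.62]])

```text
clock: 10.1
eef_pos: [0.5036, 0.0714, 0.0833]
ee_rot: [0.0, 0.425, 0.905, 0.0]
force: [-0.1, 0.5, 0.5]
opening: 0.0162
```

Run:
```python
from h import *
bar("pics/w5.png");st()
```

```text
bar ztop 0.1013 rel cx 0.7 cy -0.5 size 44x17  rel dir 1.9 world dir 127.7 n 2126
t 10.15 tcp [0.5035 0.0714 0.0833] tooly 39.64 tilt 0.00 F [ 0.07 -0.46  0.26] T [ 0.031 -0.01   0.011] op 0.0163 j6 -0.77
```

The cap has dropped. Its top went from 0.1092 to 0.1013, about the 8 mm expected, with the bar somewhere between 122° and 127°. Now I'll lower the hand 5 mm and turn clockwise.

Call:
play_rows(increments=[[[0,0,0.003],[0,0,0],-0.62],[[0,0,0.005],[0,0,0.05],-0.62],[[0,0,0.005],[0,0,0.1],-0.62],[[0,0,0.005],[0,0,0.15],-0.62],[[0,0,0.005],[0,0,0.2],-0.62],[[0,0,0.005],[0,0,0.25],-0.62],[[0,0,0.005],[0,0,0.3],-0.62],[[0,0,0.005],[0,0,0.35],-0.62],[[0,0,0.005],[0,0,0.35],-0.62]])

```text
clock: 11.28
eef_pos: [0.5034, 0.0714, 0.0781]
ee_rot: [-0.0, 0.576, 0.817, -0.0]
force: [-0.2, 0.2, -0.4]
opening: 0.016
```

Run:
```python
from h import *
bar("pics/w6.png");st()
```

```text
bar ztop 0.1013 rel cx 0.7 cy 0.1 size 16x44  rel dir -5.3 world dir 114.9 n 2267
t 11.32 tcp [0.5034 0.0714 0.0781] tooly 19.65 tilt 0.02 F [-0.09 -0.88 -0.43] T [0.007 0.023 0.041] op 0.0159 j6 -0.42
```

View pics/w6.png

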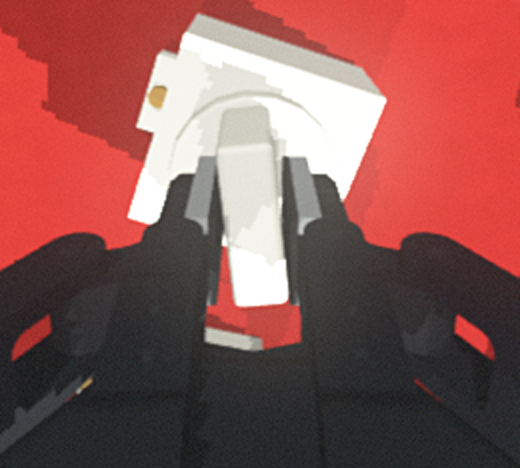

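Call:
play_rows(increments=[[[0,0,0],[0,0,0.05],-0.62],[[0,0,0],[0,0,0.1],-0.62],[[0,0,0],[0,0,0.15],-0.62],[[0,0,0],[0,0,0.15],-0.62]])

```text
clock: 11.82
eef_pos: [0.5035, 0.0714, 0.0783]
ee_rot: [-0.0, 0.636, 0.772, 0.0]
force: [-0.4, 0.4, -0.6]
opening: 0.0162
```

Run:
```python
from h import *
bar();st()
```

```text
bar ztop 0.1007 rel cx 1.0 cy 0.0 size 16x44  rel dir -5.1 world dir 106.2 n 2248
t 11.88 tcp [0.5035 0.0714 0.0783] tooly 11.09 tilt 0.00 F [-0.22  0.15  0.81] T [-0.001 -0.023  0.025] op 0.0165 j6 -0.27
```

Call:
play_rows(increments=[[[0,0,0],[0,0,0.05],-0.62],[[0,0,0],[0,0,0.1],-0.62],[[0,0,0],[0,0,0.15],-0.62],[[0,0,0],[0,0,0.15],-0.62]])

```text
clock: 12.38
eef_pos: [0.5036, 0.0714, 0.0783]
ee_rot: [0.0, 0.692, 0.722, 0.0]
force: [-0.2, 0.9, -0.7]
opening: 0.0164
```

Run:
```python
from h import *
bar();st()
```

```text
bar ztop 0.1001 rel cx 0.9 cy -0.0 size 16x44  rel dir -5.3 world dir 97.8 n 2222
t 12.43 tcp [0.5035 0.0714 0.0783] tooly 2.51 tilt 0.00 F [ 0.18  0.34 -0.11] T [0.02  0.02  0.001] op 0.0168 j6 -0.12
```

Call:
play_rows(increments=[[[0,0,0],[0,0,0.05],-0.62],[[0,0,0],[0,0,0.1],-0.62],[[0,0,0],[0,0,0.15],-0.62],[[0,0,0],[0,0,0.2],-0.62],[[0,0,0],[0,0,0.25],-0.62],[[0,0,0],[0,0,0.3],-0.62],[[0,0,0],[0,0,0.3],-0.62]])

```text
clock: 13.3
eef_pos: [0.5036, 0.0714, 0.0783]
ee_rot: [0.0, 0.792, 0.611, 0.0]
force: [0.1, -0.1, -0.4]
opening: 0.0165
```

Run:
```python
from h import *
bar();st()
```

```text
bar ztop 0.0989 rel cx 1.2 cy -0.3 size 16x44  rel dir -5.4 world dir 80.8 n 2197
t 13.35 tcp [0.5035 0.0714 0.0783] tooly -14.67 tilt 0.00 F [-0.18 -0.58 -0.24] T [0.011 0.016 0.001] op 0.0164 j6 0.18
```

Call:
play_rows(increments=[[[0,0,0],[0,0,0.05],-0.62],[[0,0,0],[0,0,0.1],-0.62],[[0,0,0],[0,0,0.15],-0.62],[[0,0,0],[0,0,0.2],-0.62],[[0,0,0],[0,0,0.25],-0.62],[[0,0,0],[0,0,0.25],-0.62]])

```text
clock: 14.1
eef_pos: [0.5036, 0.0714, 0.0783]
ee_rot: [-0.0, 0.862, 0.508, 0.0]
force: [-0.5, -0.1, -0.2]
opening: 0.0163
```

Run:
```python
from h import *
bar();st()
```

```text
bar ztop 0.0980 rel cx 1.6 cy 0.2 size 14x44  rel dir -5.5 world dir 66.5 n 2162
t 14.15 tcp [0.5035 0.0714 0.0783] tooly -28.99 tilt 0.00 F [ 0.5   0.   -0.63] T [-0.051  0.039 -0.027] op 0.0162 j6 0.43
```

Call:
play_rows(increments=[[[0,0,0],[0,0,0.05],-0.62],[[0,0,0],[0,0,0.1],-0.62],[[0,0,0],[0,0,0.1],-0.62]])

```text
clock: 14.52
eef_pos: [0.5036, 0.0714, 0.0783]
ee_rot: [0.0, 0.886, 0.464, 0.0]
force: [-0.2, -0.1, -0.6]
opening: 0.0164
```

Run:
```python
from h import *
bar();st()
```

```text
bar ztop 0.0976 rel cx 1.4 cy -0.0 size 14x44  rel dir -5.5 world dir 60.8 n 2164
t 14.57 tcp [0.5036 0.0714 0.0783] tooly -34.72 tilt 0.00 F [ 0.78  0.35 -0.11] T [0.073 0.025 0.009] op 0.0163 j6 0.53
```

Call:
play_rows(increments=[[[0,0,0],[0,0,0.04],-0.62],[[0,0,0],[0,0,0.08],-0.62],[[0,0,0],[0,0,0.08],-0.62]])

```text
clock: 14.95
eef_pos: [0.5035, 0.0714, 0.0783]
ee_rot: [-0.0, 0.904, 0.428, -0.0]
force: [0.1, 0.1, 0.1]
opening: 0.0163
```

Run:
```python
from h import *
bar();st()
```

```text
bar ztop 0.0974 rel cx 1.8 cy -0.1 size 14x44  rel dir -5.6 world dir 56.3 n 2164
t 15.00 tcp [0.5035 0.0714 0.0783] tooly -39.31 tilt 0.00 F [0.41 0.16 0.13] T [ 0.043 -0.028 -0.003] op 0.0159 j6 0.61
```

Call:
play_rows(increments=[[[0,0,0],[0,0,0.03],-0.62],[[0,0,0],[0,0,0.06],-0.62],[[0,0,0],[0,0,0.06],-0.62]])

```text
clock: 15.38
eef_pos: [0.5035, 0.0714, 0.0783]
ee_rot: [0.0, 0.917, 0.4, 0.0]
force: [-0.2, -0.5, 0.2]
opening: 0.0161
```

Run:
```python
from h import *
bar();st();st()
```

```text
bar ztop 0.0974 rel cx 1.8 cy -0.1 size 14x44  rel dir -5.7 world dir 52.8 n 2153
t 15.43 tcp [0.5035 0.0714 0.0783] tooly -42.85 tilt 0.00 F [-0.55  0.37 -0.25] T [0.022 0.011 0.018] op 0.0162 j6 0.67
t 15.43 tcp [0.5035 0.0714 0.0783] tooly -42.85 tilt 0.00 F [-0.55  0.37 -0.25] T [0.022 0.011 0.018] op 0.0162 j6 0.67
```

Call:
play_rows(increments=[[[0,0,0],[0,0,0.03],-0.62],[[0,0,0],[0,0,0.06],-0.62],[[0,0,0],[0,0,0.06],-0.62]])

```text
clock: 15.8
eef_pos: [0.5036, 0.0714, 0.0783]
ee_rot: [0.0, 0.928, 0.372, 0.0]
force: [0.3, -0.2, -0.6]
opening: 0.0164
```

Run:
```python
from h import *
bar();bar();st()
```

```text
bar ztop 0.0974 rel cx 1.7 cy -0.0 size 14x44  rel dir -5.7 world dir 49.4 n 2149
bar ztop 0.0974 rel cx 1.4 cy -0.1 size 14x44  rel dir -5.7 world dir 49.4 n 2152
t 15.90 tcp [0.5036 0.0714 0.0783] tooly -46.29 tilt 0.00 F [-0.57  0.27  0.34] T [ 0.001 -0.034 -0.01 ] op 0.0164 j6 0.73
```

Call:
play_rows(increments=[[[0,0,0],[0,0,0.02],-0.62],[[0,0,0],[0,0,0.04],-0.62],[[0,0,0],[0,0,0.04],-0.62]])

```text
clock: 16.27
eef_pos: [0.5035, 0.0714, 0.0783]
ee_rot: [-0.0, 0.935, 0.353, 0.0]
force: [-0.6, 0.7, -0.6]
opening: 0.0161
```

Run:
```python
from h import *
bar();bar();st()
```

```text
bar ztop 0.0974 rel cx 1.7 cy -0.1 size 14x44  rel dir -5.8 world dir 47.2 n 2144
bar ztop 0.0974 rel cx 1.5 cy -0.1 size 14x44  rel dir -5.9 world dir 47.3 n 2149
t 16.38 tcp [0.5035 0.0714 0.0783] tooly -48.58 tilt 0.00 F [-0.13  0.8  -0.  ] T [ 0.013  0.051 -0.026] op 0.0165 j6 0.77
```

The height has stayed flat at 0.0974 from 56° to 47°, with no torque. I'll centre the cage, open the fingers and withdraw upwards.

Call:
play_rows(increments=[[[0,0,0],[0,0,-0.04],-0.6],[[0,0,0],[0,0,-0.09],-0.5],[[0,0,0],[0,0,-0.09],-0.3],[[0,0,0],[0,0,-0.09],-0.2],[[0,0,0],[0,0,-0.09],-0.2],[[0,0,-0.02],[0,0,-0.09],-0.2],[[0,0,-0.05],[0,0,-0.09],-0.2],[[0,0,-0.09],[0,0,-0.09],0],[[0,0,-0.12],[0,0,-0.09],0.3],[[-0.03,0,-0.15],[0,0,-0.09],0.5],[[-0.06,0,-0.15],[0,0,-0.09],0.5],[[-0.06,0,-0.15],[0,0,-0.09],0.5],[[-0.06,0,-0.15],[0,0,-0.09],0.5]])

```text
clock: 18.0
eef_pos: [0.4588, 0.0319, 0.2283]
ee_rot: [-0.0, 0.919, 0.395, 0.0]
force: [0.4, -0.6, 0.4]
opening: 0.0642
```

Run:
```python
from h import *
st()
for c in [(.5045,.0705),(.514,-.058),(.506,-.191)]:
    for n in ["scene","side","wrist"]: look(n,c=c,save="pics/%s9.png"%n)
a=cv2.resize(cv2.imread("pics/scene9.png")[150:340,100:350],None,fx=2,fy=2,interpolation=2)
b=cv2.resize(cv2.imread("pics/side9.png")[160:360,200:350],None,fx=1.9,fy=1.9,interpolation=2)
o=np.zeros((380,800,3),np.uint8);o[:,:500]=a;o[:,505:505+b.shape[1]]=b
cv2.imwrite("pics/end.png",o)
```

```text
t 18.00 tcp [0.4588 0.0319 0.2283] tooly -43.47 tilt 0.03 F [ 0.36 -0.61  0.39] T [ 0.014 -0.037 -0.011] op 0.0642 j6 0.58
scene ztop 0.0984 mean [0.506  0.0701] rect c 505.1 71.1 size 43.6 17.1 dir 47.5 81
side ztop 0.0976 mean [0.5022 0.0699] rect c 503.4 70.5 size 44.8 13.7 dir 47.0 107
wrist ztop 0.0975 mean [0.505  0.0725] rect c 504.5 72.2 size 43.2 13.7 dir 47.7 669
scene ztop 0.0986 mean [ 0.5149 -0.0598] rect c 512.7 -59.8 size 44.8 15.5 dir 5.7 93
side ztop 0.0977 mean [ 0.5112 -0.059 ] rect c 512.1 -58.5 size 44.2 14.3 dir 6.9 147
wrist ztop 0.0975 mean [ 0.5137 -0.0568] rect c 513.3 -57.3 size 43.6 14.1 dir 6.9 507
scene ztop 0.0984 mean [ 0.5073 -0.1908] rect c 506.3 -190.6 size 42.9 15.6 dir 46.5 122
side ztop 0.0977 mean [ 0.5039 -0.191 ] rect c 504.4 -190.5 size 44.1 13.8 dir 47.1 210
wrist ztop 0.0947 mean [ 0.5223 -0.175 ] rect c 521.8 -174.3 size 1.3 8.5 dir 134.9 15
```

View pics/end.png

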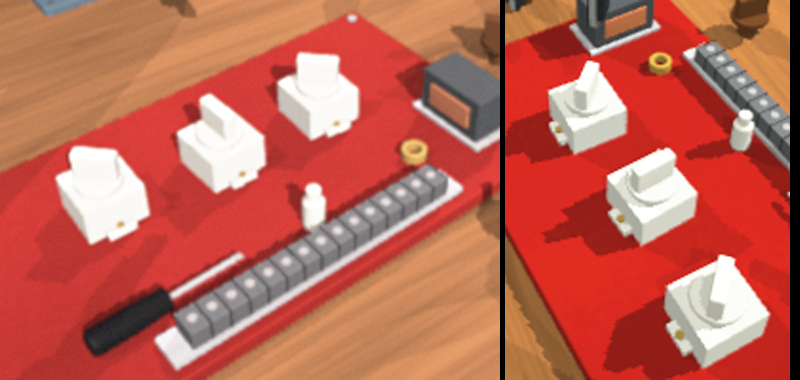

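The cap is now level with its neighbours to within 0.2 mm in every camera where both can be measured. No brass shows, and the loose things on the plate stand where they were. I'm handing the job in.

```bash
python3 -c "
from station import bot
print(bot.job_done())"
```

```text
the job is handed in; nothing more can be done
None
```

The loose cap was the one at about (0.504, 0.071). It is now screwed home and let go, and I handed the job in at about 18 s of the 64 s allowed.

- **Method:** I closed the fingers to about 16 mm around the 14 mm bar without clamping it. The cap could turn with them and still slide down. It was pressed only by its own weight, not by the hand.
- **Backwards:** I turned it about 75° anticlockwise in small steps, up a ledge that rose about 1 mm. It then dropped 8 mm into the thread start. I saw the drop in the wrist camera's depth reading, because the force readings were too noisy to show it.
- **Forwards:** I turned it about 75–80° clockwise, until its height had stayed flat for the last 9° or so. The measured torque stayed at noise level (up to about 0.07 N m) at every check, and I reached no stop in either direction.
- **Last checks:** The bar's top is within 0.2 mm of its neighbours in the scene, side and wrist views, and no brass shows. The driver, cartridge and ring look untouched. The gripper is open and clear of everything.
- **Disagreements:** The cameras differ from one another by 1–2 mm, which is within their calibration. The wrist view could not measure the farthest neighbour because it was partly hidden. The exact drop angle is known only to within a few degrees.

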